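# Hook the filter cover under its ledge and swing it home

## Task

Put the loose cover back on the filter unit: tilt it and hook its long lip under the ledge, push it in against the spring strip, swing the other end down past the keeper, and let the spring carry it back under the keeper so that it lies fully home and flush, then let go. Work gently, never forcing or banging it, and leave the other things where they stand.

Things in the scene. Friction and masses are not known exactly. Their poses are not given: they have to be found in the camera images.
- housing: Filter unit: low grey metal box with a pleated filter in its open top, fixed to the bench, 216 x 150 x 62 mm. Origin at bench level below the nominal middle of the seated cover; x runs from ledge side to keeper side. Its top frame (seat, ledge, strip, keeper, cheeks as one) sits firmly in slotted holes, up to 10 mm either way along x from all nominal x given here; not reported: find by touch.
- seat (a point): Nominal middle of the seat: a flat rim 50 mm above the bench on which the cover's underside rests. The rim reaches 35 mm out from the ledge's edge. Cheeks (side walls) stand 63.5 mm either side of it (y), 9 mm high above the seat. Axes as the unit. Heights and y are exact.
- ledge_edge (a point): Nominal middle of the ledge's free edge, at its underside (unit x = -73 mm), 9 mm above the seat. The ledge is 3 mm thick and reaches back 26 mm to -x; the space under it is a pocket 9 mm high, open to +x, as wide as the seat. Axes as the unit.
- strip_face (a point): Nominal face of the spring strip, a steel bar in the pocket, facing +x (unit x = -78 mm when free), 1 to 7.5 mm above the seat. It yields 8.5 mm to -x, then a hard stop. It pushes back with 2 N at first touch, plus 1.2 N per mm: 12 N at the stop. It must be pressed in 7 mm or more for the cover's other end to swing down past the keeper.
- keeper_edge (a point): Nominal middle of the keeper's free edge, at its underside (unit x = +75 mm), 7 mm above the seat; its top is 11 mm above the seat. It overhangs by 5 mm the end wall, whose face is at unit x = +80 mm. Axes as the unit.
- cover_grip (a point): Loose cover: aluminium panel 160 x 120 x 12 mm, about 0.3 kg, flat on the bench, right way up, with a black grip bar 16 (x) x 70 (y) mm, its top 48 mm above the underside. This point is inside the bar, 34 mm above the underside, 92 mm from the lip end and 68 mm from the tongue end, mid-width. x points from lip to tongue, z up. Seated home it is at unit x = +12 mm, y = 0, z = 84 mm.
- cover_lip (a point): Middle of the lower edge of the cover's lip end, at the underside. The LIP (-x end) is a step 20 mm long, 4 mm thick; the TONGUE (+x end) a step 7 mm long, 4 mm thick; both level with the underside, full width. Pushed right in under the ledge the cover can tilt at most about 19 degrees. Home, the tongue is under the keeper against the end wall, the strip still 2 mm in. Axes as the cover.
- jar: Bystander: closed glass jar, 72 mm across, 85 mm high; origin under its centre.
- tub: Bystander: white plastic bowl, 100 mm across, 60 mm high; origin under its centre.
- carton: Bystander: open cardboard box 120 x 100 x 55 mm; origin under its centre.

How it is judged:
On the way:
1. the cover, tilted, has its lip hooked under the ledge (x of cover_lip in the frame of housing between -0.102 and -0.072 m and z of cover_lip in the frame of housing between 0.046 and 0.0565 m and y of cover_lip in the frame of housing between -0.01 and 0.01 m and angle between cover_grip's own z axis and vertical above 0.06 rad), for 0.1 s.
At the end, for the whole second after the job is handed in: The cover lies home on the unit, released and at rest: underside on the seat (+1.5, -2 mm), level within 0.02 rad, square within 0.07 rad, and within 12.5 mm along x (the frame's offset included) and 6 mm along y of its nominal seated place (z of cover_grip in the frame of housing between 0.082 and 0.0855 m and x of cover_grip in the frame of housing between -0.0005 and 0.0245 m and y of cover_grip in the frame of housing between -0.006 and 0.006 m and angle between cover_grip's own z axis and vertical below 0.02 rad and angle between the x axis of cover_grip and the x axis of housing, either way round below 0.07 rad and linear speed of cover below 0.01 m/s and contact force between the fingers and cover below 0.1 N); the robot touches nothing.
It fails at once if the cover is forced against the unit with more than 30 N (contact force between cover and housing above 30 N).
It fails at once if the robot presses on the unit with more than 30 N (contact force between any of the fingers, the arm and housing above 30 N).
It fails at once if a bystander is moved by more than 30 mm (distance of any of jar, tub, carton from where it was at the start of the episode above 0.03 m).
It also fails if it takes over 58 s, if anything falls off the work surface, if the arm or the gripper's body presses on something with over 40 N, if the wrist force passes 120 N, or if a joint passes its speed limit or range.

## Robot

A 7-joint arm with a two-finger parallel gripper is mounted at the origin on the work surface. World frame = base frame: x ahead of the robot, y to its left, z up, the work surface at z = 0. Lengths are in m, angles in rad, forces in N, time in s.
With the tool pointing down it reaches from about 0.4 to 0.85 m from the base axis. Payload 10.4 kg.
Tool frame: the origin (TCP) lies at the very end of the fingers, on their centre line; the grasp point (between the pads) lies 19 mm behind it; z points along the fingers, y is the line along which they close (so a half turn about z gives the same grasp; the last joint's range is limited). The gripper opens to 85 mm and grips with 20 to 120 N. Pads are 22 mm wide; open, the fingers measure 114 mm over their backs; the gripper's body (76 mm by 85 mm) begins 54 mm behind the grasp point. The pads swing forward as they close: fully open they stand 13 mm farther back than shut.
Start: joints at [-1.228, 0.332, -0.065, 1.46, 0.022, 1.35, -0.088], TCP at [0.224, 0.584, 0.231] pointing down, gripper open.
Joint ranges: [-2.6, 2.6], [-0.5, 2.12], [-1.47, 1.34], [0.16, 2.42], [-1.27, 4.41], [0.06, 2.06], [-2.6, 2.6]. Speed limits (rad/s): [2.22, 2.22, 2.79, 2.79, 3.14, 3.14, 3.14].

## Interface

Orientations are given as a unit quaternion [x, y, z, w].
In Python, from workcell import * gives the robot as it stands.
- The arm moves only by the tool step_arm, never from a script. Its argument "commands" is one flat list of numbers, 7 for each row, row after row: the finger opening in mm, from 0 to 85.4, then the shift along the world's x, y, z as a fraction of full scale, then the turn, a rotation vector about the world's x, y, z as a fraction of full scale. A call has exactly 10 rows; each row is the pose to reach, as a shift and turn from the pose commanded when the call began, turning the shorter way round; what a row does not reach only later rows make up. Full scale, the value 1, is 0.6 m for a shift and pi rad for a turn. A row lasts 1/8 s, in which the tool goes at most 62.5 mm and 10.7 degrees, less where a joint would pass 70% of its speed; a pose out of reach is approached as far as the arm can. A call with a number of a shift or a turn outside -1 to 1 is refused whole. A call with a gripper value outside its range is refused whole. The fingers move at their own pace and stop on an object; "squeeze" is the grip in N (left out, the last holds). Time passes only in rows, so rows that repeat a pose let the fingers close, or fill a call up. It gives the time, the measured TCP pose, the force, the opening and the grip force at its end, in the units of the state.
- get_obs(): the state, without advancing time (a new reading comes with each control period).
- camera(name): name is "scene" or "top" or "wrist"; returns the picture (400x640x3 uint8, red, green, blue); there is no depth.
- camera_params(name): a dict with "mtx" (3x3 intrinsics, pixels), "extrinsics" (4x4, takes a point from world to camera coordinates); the wrist camera has in their place "tool_from_camera" (4x4, takes a point from camera to tool coordinates, whose origin is the TCP and whose axes are the flange's). Camera axes: x right, y down, z forward; pixel columns grow to the right and rows downward; lengths in m; the calibration is good to about 2 mm. A picture is of the moment at which its call begins: read the wrist's pose just before it. camera_params takes no time and is no camera call.
- hand_in(): hands the job in; it is judged then, once.
The state is a dict: "clock": time; "joint_pos": joint angles; "joint_velocities": joint speeds; "tau": joint torques, N m; "position": TCP position; "ee_rot": TCP orientation; "ft_force": force on the tool from outside, world axes, zero at the start; "torque": the same for the moment, N m; "grip_width": opening from 0.0 (shut) to 1.0 (fully open); "grasp_force": force on a finger pad.
Only numpy, scipy, OpenCV 4.12 (cv2) and the standard library are available. Lean on these libraries where they do the work, as an engineer would, in place of code of your own. Each camera call takes 0.05 s, during which the arm holds its last target. There are 200 camera calls.

## Working session

There is one attempt and no reset: what is moved stays moved. The work goes in short steps, Python scripts to look and compute and a tool call to move; the robot and the scene stay as the last step left them, time stands still between calls to the robot, and variables do not carry over. Pictures are saved under pics/ and viewed, at most 10 in all, crops included, and the job is handed in when it is done.

Besides the shell and the picture viewer there is one more tool, called after "Call:" as name(argument=value, ...) on one line, values as JSON. step_arm: Moves the arm, as the interface text tells. Its arguments: {"type":"object","properties":{"commands":{"type":"array","items":{"type":"number"}},"squeeze":{"type":"number"}},"required":["commands"]}

```bash
mkdir -p pics; python3 - <<'E'
from workcell import *
import cv2,numpy as np
o=get_obs();print({k:np.round(v,3) for k,v in o.items()})
for n in("top","scene"):
    im=camera(n);cv2.imwrite(f"pics/{n}0.png",im[:,:,::-1]);p=camera_params(n);print(n,p["mtx"].round(1).tolist(),p["extrinsics"].round(4).tolist())
print(camera_params("wrist"))
E
```

```text
{'clock': np.float64(0.0), 'joint_pos': array([-1.228,  0.333, -0.065,  1.461,  0.022,  1.35 , -0.088]), 'joint_velocities': array([ 0.002,  0.   ,  0.   , -0.   ,  0.   ,  0.001,  0.001]), 'tau': array([ 1.0000e-03, -6.2542e+01,  5.0000e-02, -3.9160e+01,  1.6000e-02,
        1.0000e-02, -0.0000e+00]), 'position': array([0.223, 0.583, 0.231]), 'ee_rot': array([ 0.182,  0.983, -0.001, -0.   ]), 'ft_force': array([-0.533,  0.019,  0.229]), 'torque': array([ 0.026, -0.004,  0.005]), 'grasp_force': np.float64(0.0), 'grip_width': np.float64(0.995)}
top [[489.5, 0.0, 314.3], [0.0, 489.5, 205.5], [0.0, 0.0, 1.0]] [[-0.0214, -0.9997, -0.0109, 0.0111], [-0.993, 0.0226, -0.1162, 0.6038], [0.1164, 0.0084, -0.9932, 1.4053], [0.0, 0.0, 0.0, 1.0]]
scene [[439.0, 0.0, 318.4], [0.0, 439.0, 211.0], [0.0, 0.0, 1.0]] [[0.3893, 0.9211, 0.0108, -0.2305], [0.7798, -0.3233, -0.5361, -0.4694], [-0.4903, 0.2171, -0.8441, 1.6459], [0.0, 0.0, 0.0, 1.0]]
{'mtx': array([[316.98875476,   0.        , 322.25743796],
       [  0.        , 316.98875476, 200.93406657],
       [  0.        ,   0.        ,   1.        ]]), 'tool_from_camera': array([[-1.70663088e-04, -9.47977584e-01, -3.18337041e-01,
         8.21767541e-02],
       [ 9.99999974e-01, -2.09563668e-04,  8.79526188e-05,
         2.70099454e-04],
       [-1.50088989e-04, -3.18337018e-01,  9.47977595e-01,
        -1.44385745e-01],
       [ 0.00000000e+00,  0.00000000e+00,  0.00000000e+00,
         1.00000000e+00]])}
```

View pics/top0.png

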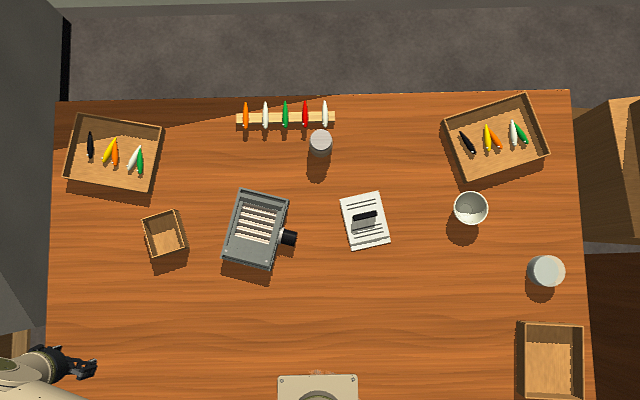

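View pics/scene0.png

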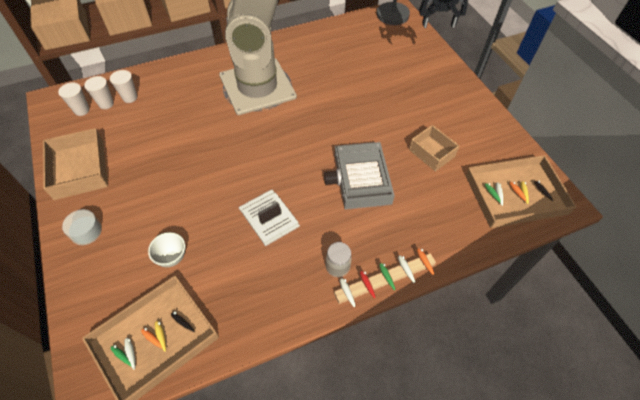

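```bash
python3 - <<'E'
import cv2,numpy as np
a=cv2.imread("pics/top0.png")[180:280,215:400];b=cv2.imread("pics/scene0.png")[130:250,230:400]
a=cv2.resize(a,(740,400),interpolation=cv2.INTER_CUBIC);cv2.imwrite("pics/c0.png",a)
E
```

```text
(no output)
```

View pics/c0.png

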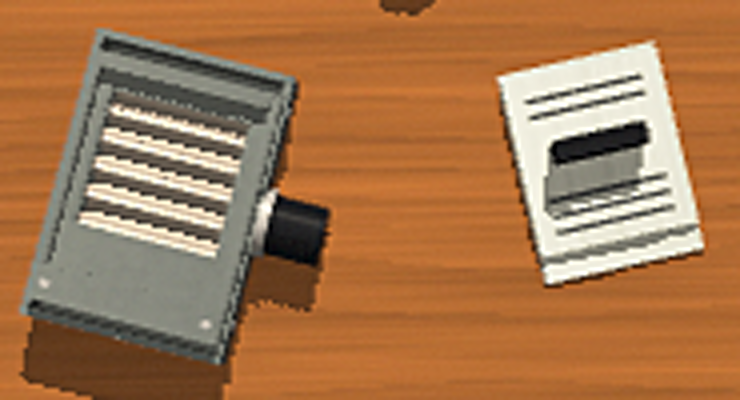

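```bash
cat > h.py <<'E'
import cv2,numpy as np
from scipy.spatial.transform import Rotation as R
from workcell import *
def ray(name,px,z,pose=None):
    """pixels -> world points on plane height z"""
    p=camera_params(name);K=p["mtx"];px=np.atleast_2d(px).astype(float)
    if name=="wrist":
        T=np.eye(4);T[:3,:3]=R.from_quat(pose[1]).as_matrix();T[:3,3]=pose[0];T=T@p["tool_from_camera"]
    else: T=np.linalg.inv(p["extrinsics"])
    d=(T[:3,:3]@np.linalg.inv(K)@np.c_[px,np.ones(len(px))].T).T;o=T[:3,3]
    return o+d*((z-o[2])/d[:,2])[:,None]
def proj(name,P,pose=None):
    p=camera_params(name);K=p["mtx"]
    if name=="wrist":
        T=np.eye(4);T[:3,:3]=R.from_quat(pose[1]).as_matrix();T[:3,3]=pose[0];E=np.linalg.inv(T@p["tool_from_camera"])
    else:E=p["extrinsics"]
    c=(K@(E[:3,:3]@np.atleast_2d(P).T+E[:3,3:])).T
    return c[:,:2]/c[:,2:]
E
python3 - <<'E'
from h import *
f=lambda a:np.array(a)/4+[215,180]-.375
def rep(P):
    TL,TR,BR,BL=P
    x=(TL+TR-BL-BR);print("centre",P.mean(0).round(4),"L",np.linalg.norm(x)/2,"W",np.linalg.norm(TR+BR-TL-BL)/2,"ang",np.degrees(np.arctan2(x[1],x[0])))
rep(np.r_[ray("top",f([[500,77],[655,42]]),.012),ray("top",f([[703,247],[546,285]]),.004)])
for z in(.05,.062):rep(ray("top",f([[100,30],[297,78],[220,362],[22,312]]),z))
print(ray("top",f([[600,142]]),.048))
E
```

```text
centre [ 0.5595 -0.1521  0.008 ] L 0.15784225419261247 W 0.11974955416741787 ang 11.199939658451823
centre [0.5399 0.1721 0.05  ] L 0.21226961242508477 W 0.14828050273277216 ang -15.789042945134636
centre [0.539  0.1705 0.062 ] L 0.21047060592975522 W 0.14702381043235577 ang -15.789042945134648
[[ 0.57094976 -0.14808358  0.048     ]]
```

Call:
step_arm(commands=[85,0.527,-0.69,0.07,0,0,-0.472,85,0.527,-0.69,0.07,0,0,-0.472,85,0.527,-0.69,0.07,0,0,-0.472,85,0.527,-0.69,0.07,0,0,-0.472,85,0.527,-0.69,0.07,0,0,-0.472,85,0.527,-0.69,0.07,0,0,-0.472,85,0.527,-0.69,0.07,0,0,-0.472,85,0.527,-0.69,0.07,0,0,-0.472,85,0.527,-0.69,0.07,0,0,-0.472,85,0.527,-0.69,0.07,0,0,-0.472])

```text
clock: 1.35
position: [0.5405, 0.1676, 0.2731]
ee_rot: [0.799, 0.601, -0.0, 0.0]
ft_force: [0.1, 1.4, 0.2]
grip_width: 0.994
grasp_force: 0.0
```

```bash
python3 - <<'E'
from h import *
o=get_obs();print(o["clock"],o["position"],o["ee_rot"],o["joint_pos"].round(2),o["ft_force"])
im=camera("wrist");cv2.imwrite("pics/w1.png",im[:,:,::-1]);np.savez("w1.npz",p=o["position"],q=o["ee_rot"])
E
```

```text
1.35 [0.54049488 0.16761431 0.27305856] [ 7.99307191e-01  6.00922483e-01 -3.04138765e-04  3.02781439e-04] [-0.74  0.18  0.41  1.58 -0.07  1.4  -0.6 ] [0.10479605 1.39909582 0.21191004]
```

View pics/w1.png

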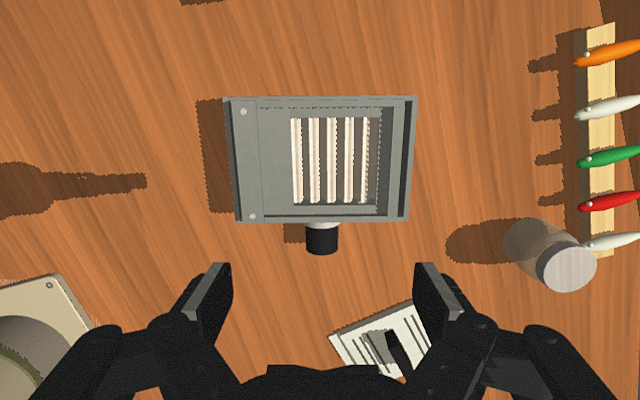

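```bash
python3 - <<'E'
import cv2
a=cv2.imread("pics/w1.png")[85:235,215:425]
cv2.imwrite("pics/c1.png",cv2.resize(a,None,fx=3.8,fy=3.8,interpolation=cv2.INTER_CUBIC))
E
```

```text
(no output)
```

View pics/c1.png

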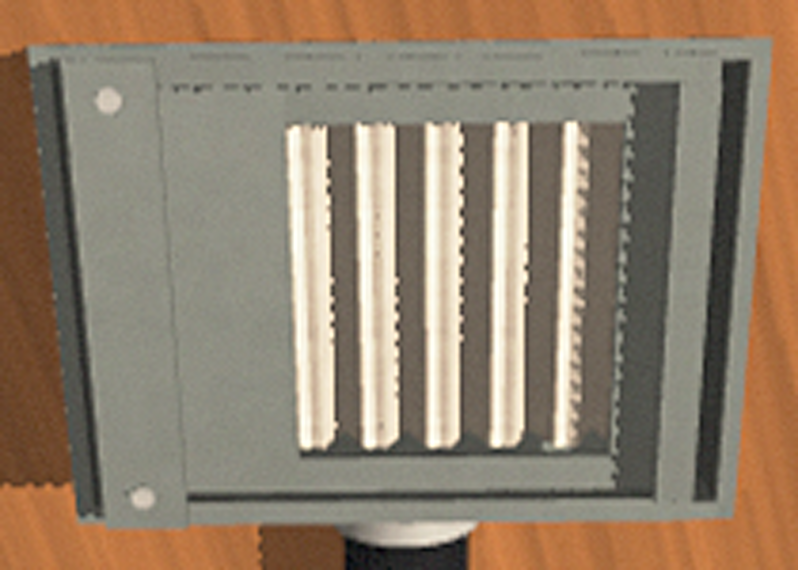

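```bash
python3 - <<'E'
from h import *
d=np.load("w1.npz");pose=(d["p"],d["q"])
f=lambda a:np.array(a,float)/3.8+[215,85]-.37
for z in(.05,.056,.062):
    P=ray("wrist",f([[28,48],[772,38],[735,517],[80,520]]),z,pose);TL,TR,BR,BL=P
    x=TR+BR-TL-BL;y=TL+TR-BL-BR
    print(z,P.mean(0).round(4),np.linalg.norm(x)/2,np.linalg.norm(y)/2,np.degrees(np.arctan2(x[1],x[0])),np.degrees(np.arctan2(y[1],y[0]))-90)
    c=P.mean(0);u=x[:2]/np.linalg.norm(x[:2]);v=np.array([-u[1],u[0]])
    for n,px,zz in(("ledge",[[155,62],[187,525]],.062),("keeper",[[680,85],[655,497]],.061),("ledgeback",[[60,62],[105,522]],.062),("keeperback",[[722,60],[695,500]],.061)):
        Q=ray("wrist",f(px),zz,pose)[:,:2]-c[:2];print(n,(Q@u*1e3).round(1),(Q@v*1e3).round(1))
# cover in wrist
im=cv2.imread("pics/top0.png")
hsv=cv2.cvtColor(im,cv2.COLOR_BGR2HSV);m=((hsv[...,1]<50)&(hsv[...,2]>150)).astype(np.uint8);m[:,:330]=0;m[:,400:]=0;m[:180]=0;m[260:]=0
cs=max(cv2.findContours(m,0,2)[0],key=cv2.contourArea);r=cv2.minAreaRect(cs);P=ray("top",cv2.boxPoints(r),.010)
print(P[:,:2].round(4),P.mean(0),r)
k=(im.max(2)<45).astype(np.uint8);k[:,:345]=0;k[:,385:]=0;k[:205]=0;k[232:]=0
cs=max(cv2.findContours(k,0,2)[0],key=cv2.contourArea);r=cv2.minAreaRect(cs);P=ray("top",cv2.boxPoints(r),.045)
print(P[:,:2].round(4),P.mean(0),r)
E
```

```text
0.05 [0.5404 0.1742 0.05  ] 0.21541179505695693 0.1484530428560769 -15.631108866346855 -15.287750474333706
ledge [-69.2 -69.7] [ 69.8 -70.9]
keeper [79.1 79.1] [ 62.3 -63.1]
ledgeback [-96.  -95.8] [ 70.1 -69.7]
keeperback [90.5 91.8] [ 68.9 -64.2]
0.056 [0.5408 0.1754 0.056 ] 0.21189366184446845 0.14602848861832562 -15.631108866346842 -15.287750474333677
ledge [-69.3 -69.8] [ 68.6 -72.2]
keeper [79.1 79. ] [ 61.  -64.3]
ledgeback [-96.  -95.8] [ 68.8 -70.9]
keeperback [90.5 91.8] [ 67.7 -65.4]
0.062 [0.5412 0.1766 0.062 ] 0.20837552863197986 0.14360393438057437 -15.631108866346851 -15.287750474333677
ledge [-69.3 -69.8] [ 67.3 -73.4]
keeper [79. 79.] [ 59.8 -65.6]
ledgeback [-96.  -95.9] [ 67.6 -72.1]
keeperback [90.5 91.8] [ 66.4 -66.7]
[[ 0.625  -0.0768]
 [ 0.6505 -0.1948]
 [ 0.5129 -0.222 ]
 [ 0.4879 -0.1053]] [ 0.56905172 -0.14971933  0.01      ] ((364.04937744140625, 217.10728454589844), (46.92631912231445, 40.163002014160156), 76.60750579833984)
[[ 0.5717 -0.1127]
 [ 0.5856 -0.1793]
 [ 0.5695 -0.1824]
 [ 0.5557 -0.1159]] [ 0.57062427 -0.14755188  0.045     ] ((364.3482971191406, 215.34268188476562), (5.621487617492676, 23.310436248779297), 77.00537872314453)
```

Call:
step_arm(commands=[85,0.051,-0.527,-0.07,0,0,0.153,85,0.051,-0.527,-0.07,0,0,0.153,85,0.051,-0.527,-0.07,0,0,0.153,85,0.051,-0.527,-0.07,0,0,0.153,85,0.051,-0.527,-0.07,0,0,0.153,85,0.051,-0.527,-0.07,0,0,0.153,85,0.051,-0.527,-0.07,0,0,0.153,85,0.051,-0.527,-0.07,0,0,0.153,85,0.051,-0.527,-0.07,0,0,0.153,85,0.051,-0.527,-0.07,0,0,0.153])

```text
clock: 2.65
position: [0.5706, -0.1453, 0.2315]
ee_rot: [0.631, 0.776, 0.0, 0.0]
ft_force: [0.3, 0.4, 0.7]
grip_width: 0.996
grasp_force: 0.0
```

```bash
python3 - <<'E'
from h import *
o=get_obs();pose=(o["position"],o["ee_rot"]);print(o["clock"],*pose,o["joint_pos"].round(2),o["ft_force"])
im=camera("wrist")[:,:,::-1].copy();np.savez("w2.npz",p=pose[0],q=pose[1]);cv2.imwrite("pics/w2.png",im)
c=proj("wrist",[[.571,-.148,.045]],pose)[0];print(c)
k=(im.max(2)<50).astype(np.uint8);M=np.zeros_like(k);x,y=c.astype(int);M[y-45:y+45,x-30:x+30]=1
cs=max(cv2.findContours(k*M,0,2)[0],key=cv2.contourArea);r=cv2.minAreaRect(cs);P=ray("wrist",cv2.boxPoints(r),.048,pose)
print(r,P[:,:2].round(4),P.mean(0))
hsv=cv2.cvtColor(im,cv2.COLOR_BGR2HSV);m=((hsv[...,1]<50)&(hsv[...,2]>150)).astype(np.uint8)
cs=max(cv2.findContours(m,0,2)[0],key=cv2.contourArea);r=cv2.minAreaRect(cs);print(r,ray("wrist",cv2.boxPoints(r),.01,pose)[:,:2].round(4))
E
```

```text
2.65 [ 0.57058443 -0.1452751   0.23147821] [6.31195685e-01 7.75623569e-01 2.94684779e-04 1.42388262e-06] [-0.31  0.27  0.58  1.59 -0.15  1.33  0.5 ] [0.33600367 0.43174858 0.73118233]
[322.1113838  178.03706997]
((322.5, 177.0), (66.0, 13.0), 90.0) [[ 0.5574 -0.1132]
 [ 0.5705 -0.1105]
 [ 0.5856 -0.1812]
 [ 0.5716 -0.1841]] [ 0.57126831 -0.14725429  0.048     ]
((320.0, 170.0), (100.0, 124.0), 90.0) [[ 0.4888 -0.1058]
 [ 0.625  -0.0775]
 [ 0.6566 -0.1943]
 [ 0.5057 -0.2255]]
```

View pics/w2.png

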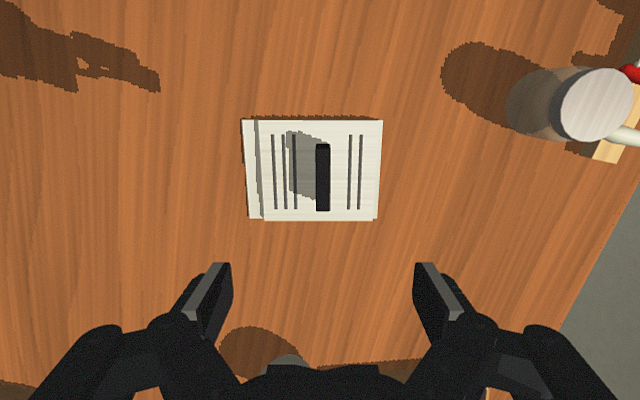

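Call:
step_arm(commands=[85,0.001,-0.003,-0.1,0,0,0,85,0.001,-0.003,-0.2,0,0,0,85,0.001,-0.003,-0.28,0,0,0,85,0.001,-0.003,-0.33,0,0,0,85,0.001,-0.003,-0.359,0,0,0,85,0.001,-0.003,-0.359,0,0,0,10,0.001,-0.003,-0.359,0,0,0,5,0.001,-0.003,-0.359,0,0,0,5,0.001,-0.003,-0.359,0,0,0,5,0.001,-0.003,-0.359,0,0,0], squeeze=70)

```text
clock: 3.95
position: [0.5714, -0.1484, 0.0166]
ee_rot: [0.632, 0.775, 0.0, 0.0]
ft_force: [3.0, -0.9, -2.3]
grip_width: 0.175
grasp_force: 68.2
```

Call:
step_arm(commands=[5,0,0,0.05,0,0,0,5,0,0,0.13,0,0,0,5,0,0.02,0.22,0,0,-0.01,5,0.003,0.09,0.28,0,0,-0.03,5,0.006,0.18,0.29,0,0,-0.06,5,0.01,0.27,0.29,0,0,-0.09,5,0.014,0.36,0.29,0,0,-0.12,5,0.017,0.45,0.29,0,0,-0.14,5,0.019,0.5,0.29,0,0,-0.151,5,0.019,0.517,0.29,0,0,-0.151])

```text
clock: 5.2
position: [0.5816, 0.1643, 0.1893]
ee_rot: [0.795, 0.606, -0.0, -0.0]
ft_force: [0.5, -0.3, -2.9]
grip_width: 0.173
grasp_force: 68.9
```

```bash
python3 - <<'E'
from h import *
o=get_obs();pose=(o["position"],o["ee_rot"]);print(o["clock"],*pose,o["joint_pos"].round(2),o["ft_force"],o["grasp_force"],o["torque"])
im=camera("wrist")[:,:,::-1].copy();np.savez("w3.npz",p=pose[0],q=pose[1]);cv2.imwrite("pics/w3.png",im)
E
```

```text
5.2 [0.58160292 0.16426404 0.18925086] [ 7.95307272e-01  6.06206249e-01 -4.78673143e-04 -3.13347942e-04] [-0.75  0.33  0.5   1.6  -0.17  1.25 -0.49] [ 0.45264097 -0.28140308 -2.88108149] 68.89603972434998 [-0.04141997  0.00927721 -0.00514141]
```

View pics/w3.png

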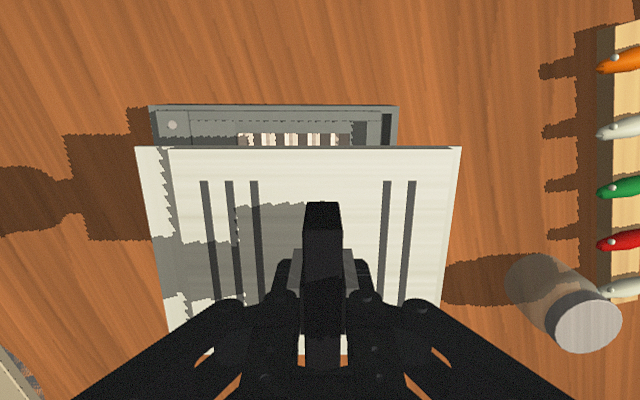

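```bash
python3 - <<'E'
from h import *
d=np.load("w3.npz");pose=(d["p"],d["q"]);im=cv2.imread("pics/w3.png");g=cv2.GaussianBlur(im,(3,3),0).astype(int).min(2)
Rm=R.from_quat(pose[1]).as_matrix()
a=np.degrees(np.arctan2(Rm[1,1],Rm[0,1]));print("tool y angle",a)
pts=[]
for c in range(180,440,8):
    r=next((r for r in range(140,160) if g[r,c]>140),None)
    if r: pts.append((c,r-1+(140-g[r-1,c])/(g[r,c]-g[r-1,c])))
P=ray("wrist",pts,.1893-.0166+.012,pose)-pose[0];L=P@Rm
k=np.polyfit(L[:,1],L[:,0],1);print("cover +v edge in tool x (should be .060+off)",np.polyval(k,0),"slope deg",np.degrees(k[0]),np.std(L[:,0]-np.polyval(k,L[:,1])),pts[0],pts[-1])
# left/right ends at row ~200: brightness transitions
for r in (160,170,180):
    row=g[r];print(r,[ (c,row[c-1],row[c+1]) for c in range(120,480) if abs(row[c+1]-row[c-1])>70][:12])
E
```

```text
tool y angle -15.368612109113432
cover +v edge in tool x (should be .060+off) 0.05753111368303255 slope deg -0.36634157118992305 0.003586944815883623 (180, np.float64(148.55357142857142)) (436, np.float64(148.56896551724137))
160 [(135, np.int64(35), np.int64(121)), (136, np.int64(55), np.int64(189)), (137, np.int64(121), np.int64(208)), (169, np.int64(128), np.int64(204)), (459, np.int64(217), np.int64(102)), (460, np.int64(179), np.int64(60))]
170 [(137, np.int64(36), np.int64(124)), (138, np.int64(56), np.int64(191)), (139, np.int64(124), np.int64(209)), (170, np.int64(113), np.int64(190)), (458, np.int64(202), np.int64(76)), (459, np.int64(148), np.int64(52))]
180 [(139, np.int64(39), np.int64(134)), (140, np.int64(67), np.int64(195)), (141, np.int64(134), np.int64(209)), (172, np.int64(127), np.int64(199)), (456, np.int64(211), np.int64(116)), (457, np.int64(181), np.int64(68))]
```

```bash
python3 - <<'E'
from h import *
d=np.load("w3.npz");pose=(d["p"],d["q"]);Rm=R.from_quat(pose[1]).as_matrix();u0=.1893-.0166
f=lambda px,z:((ray("wrist",px,z,pose)-pose[0])@Rm*1e3).round(1)
print("edge",f([[180,148.5],[436,148.5]],u0+.012))
print("lip",f([[136,160],[140,180]],u0+.004),"tongue",f([[459.5,160],[456.5,180]],u0+.004),"top",f([[459.5,160],[456.5,180]],u0+.012))
print("step",f([[169,160],[172,180]],u0+.012))
E
```

```text
edge [[ 58.2 -67.1   4.6]
 [ 58.2  53.1   4.5]]
lip [[ 51.1 -93.5  12.6]
 [ 40.8 -93.4  12.6]] tongue [[51.2 68.4 12.5]
 [40.8 68.3 12.5]] top [[52.7 64.9  4.5]
 [42.9 64.8  4.5]]
step [[ 52.7 -73.1   4.6]
 [ 42.9 -73.1   4.6]]
```

```bash
python3 - <<'E'
from h import *
d=np.load("w2.npz");pose=(d["p"],d["q"]);im=cv2.imread("pics/w2.png").astype(int).min(2)
def edge(col):
    c=im[100:240,col-1:col+2].mean(1);w=np.where(c>120)[0]+100;w=w[(w>112)&(w<228)]
    out=[]
    a,b=w[0],w[-1]
    out.append(a-1+(120-c[a-101])/(c[a-100]-c[a-101]));out.append(b+(c[b-100]-120)/(c[b-100]-c[b-99]));return out
e=np.array([edge(c) for c in range(268,375,6)]);print(e.round(1).tolist())
m=np.median(e,0);T=np.array([.5714,-.1484]);v=np.array([-np.sin(np.radians(11.6)),np.cos(np.radians(11.6))])
Q=ray("wrist",[[322,m[0]],[322,m[1]]],.012,pose)[:,:2]-T;print(m,Q@v*1e3)
Q=ray("wrist",[[322,144],[322,211]],.048,pose)[:,:2]-T;print("bar",Q@v*1e3)
print(im[138:150,322],im[205:216,322])
# housing in w1
d=np.load("w1.npz");pose=(d["p"],d["q"]);im=cv2.imread("pics/w1.png").astype(int)
print("H",im[90:112,270].min(1),im[205:230,270].min(1))
E
```

```text
[[119.5, 220.7], [119.5, 220.7], [119.5, 220.7], [119.5, 220.7], [119.5, 220.7], [119.5, 220.7], [119.7, 220.7], [119.7, 220.7], [119.7, 220.7], [119.7, 220.7], [119.7, 220.7], [119.6, 220.7], [119.6, 220.7], [119.7, 220.8], [119.7, 220.7], [119.7, 220.7], [119.7, 220.7], [119.7, 220.7]]
[119.65711523 220.70446291] [ 58.94795325 -62.41672423]
bar [ 37.23583484 -36.26514286]
[215 223 230 179 124  92   0  32  15  16  25  35] [ 44  35  27  31  24  15 134 199 209 198 196]
H [ 68  69  65  62  60  55 112 137 129 119 118 128 129 125 127 128 128 107
 116 134 137 137] [127 128 130 130 127 126 130 126 131 106  63  54 112 133 129 132 132 128
  88  62  63  62  62  62  65]
```

Call:
step_arm(commands=[5,-0.004,0.001,-0.02,-0.004,-0.015,0,5,-0.008,0.002,-0.05,-0.008,-0.03,0,5,-0.012,0.003,-0.08,-0.012,-0.043,0,5,-0.016,0.004,-0.11,-0.0148,-0.0535,0,5,-0.019,0.005,-0.135,-0.0148,-0.0535,0,5,-0.019,0.005,-0.148,-0.0148,-0.0535,0,5,-0.019,0.005,-0.153,-0.0148,-0.0535,0,5,-0.019,0.005,-0.153,-0.0148,-0.0535,0,5,-0.019,0.005,-0.153,-0.0148,-0.0535,0,5,-0.019,0.005,-0.153,-0.0148,-0.0535,0])

```text
clock: 6.5
position: [0.5712, 0.1649, 0.0985]
ee_rot: [0.793, 0.603, 0.053, 0.069]
ft_force: [0.4, 0.6, -3.2]
grip_width: 0.176
grasp_force: 68.9
```

```bash
cat > st.py <<'E'
from h import *
o=get_obs();p=o["position"];Rm=R.from_quat(o["ee_rot"]).as_matrix()
a=np.radians(-15.5);u=np.array([np.cos(a),np.sin(a),0]);v=np.array([-u[1],u[0],0])
x=Rm[:,1];n=-Rm[:,2]
y=np.cross(n,x)
lip=p-.0924*x-.0166*n-.0017*y
q=lip-np.array([.5404,.1742,0])
print("clock %.2f"%o["clock"],"TCP",p.round(4),"yaw %.2f tilt %.2f roll %.2f"%(np.degrees(np.arctan2(x[1],x[0])),np.degrees(np.arcsin(x[2])),np.degrees(np.arcsin(y[2]))))
print("lip: past ledge edge %.1f  v %.1f  above seat %.1f"%(-(q@u)*1e3-69.5,(q@v)*1e3+.6,q[2]*1e3-50))
f=o["ft_force"];print("F u %.1f v %.1f z %.1f"%(f@u,f@v,f[2]),"T",o["torque"].round(2),"grip",o["grasp_force"].round(1))
E
python3 st.py
```

```text
clock 6.50 TCP [0.5712 0.1649 0.0985] yaw -15.57 tilt 10.02 roll 0.04
lip: past ledge edge -13.6  v -1.7  above seat 16.1Traceback (most recent call last):
  File "st.py", line 10, in <module>
    f=o["ft_force"];print("F u %.1f v %.1f z %.1f"%(f@u,f@v,f[2]),"T",o["torque"].round(2),"grip",o["grasp_force"].round(1))
                                                                                                  ^^^^^^^^^^^^^^^^^^^^^^
AttributeError: 'float' object has no attribute 'round'
```

Call:
step_arm(commands=[5,0.001,0.003,-0.004,0,0,0,5,0.001,0.003,-0.008,0,0,0,5,0.001,0.003,-0.012,0,0,0,5,0.001,0.003,-0.016,0,0,0,5,0.001,0.003,-0.019,0,0,0,5,0.001,0.003,-0.022,0,0,0,5,0.001,0.003,-0.0245,0,0,0,5,0.001,0.003,-0.0245,0,0,0,5,0.001,0.003,-0.0245,0,0,0,5,0.001,0.003,-0.0245,0,0,0])

```text
clock: 7.75
position: [0.5716, 0.1667, 0.0835]
ee_rot: [0.793, 0.603, 0.053, 0.069]
ft_force: [-0.7, -0.6, -2.6]
grip_width: 0.178
grasp_force: 68.9
```

```bash
sed -i 's/o\["grasp_force"\].round(1)/o["grasp_force"]/' st.py; python3 st.py
```

```text
clock 7.75 TCP [0.5716 0.1667 0.0835] yaw -15.56 tilt 10.00 roll 0.02
lip: past ledge edge -13.4  v 0.1  above seat 1.1
F u -0.5 v -0.8 z -2.6 T [0.06 0.27 0.01] grip 68.9371383190155
```

Call:
step_arm(commands=[5,-0.0032,0.0009,0,0,0,0,5,-0.0064,0.0018,0,0,0,0,5,-0.0096,0.0027,0,0,0,0,5,-0.0128,0.0036,0,0,0,0,5,-0.016,0.0045,0,0,0,0,5,-0.0192,0.0053,0,0,0,0,5,-0.0225,0.0062,0,0,0,0,5,-0.0257,0.0071,0,0,0,0,5,-0.0257,0.0071,0,0,0,0,5,-0.0257,0.0071,0,0,0,0])

```text
clock: 9.0
position: [0.5562, 0.1709, 0.0835]
ee_rot: [0.793, 0.603, 0.053, 0.069]
ft_force: [-0.1, 0.3, -2.6]
grip_width: 0.173
grasp_force: 68.9
```

```bash
python3 st.py
```

```text
clock 9.00 TCP [0.5562 0.1709 0.0835] yaw -15.56 tilt 10.00 roll 0.02
lip: past ledge edge 2.6  v 0.1  above seat 1.1
F u -0.2 v 0.2 z -2.6 T [0.11 0.28 0.01] grip 68.93679857254028
```

Call:
step_arm(commands=[5,-0.001,0.0003,0,0,0,0,5,-0.002,0.0006,0,0,0,0,5,-0.003,0.0008,0,0,0,0,5,-0.004,0.0011,0,0,0,0,5,-0.005,0.0014,0,0,0,0,5,-0.006,0.0017,0,0,0,0,5,-0.007,0.0019,0,0,0,0,5,-0.008,0.0022,0,0,0,0,5,-0.008,0.0022,0,0,0,0,5,-0.008,0.0022,0,0,0,0])

```text
clock: 10.25
position: [0.5517, 0.1722, 0.0837]
ee_rot: [0.793, 0.603, 0.053, 0.07]
ft_force: [4.4, -1.0, -2.9]
grip_width: 0.172
grasp_force: 68.8
```

```bash
python3 st.py
```

```text
clock 10.25 TCP [0.5517 0.1722 0.0837] yaw -15.57 tilt 10.04 roll 0.04
lip: past ledge edge 7.1  v 0.1  above seat 1.2
F u 4.5 v 0.2 z -2.9 T [-0.35 -0.97 -0.02] grip 68.815838098526
```

Call:
step_arm(commands=[5,-0.0012,0.0003,0,0,0,0,5,-0.0025,0.0007,0,0,0,0,5,-0.0038,0.001,0,0,0,0,5,-0.005,0.0014,0,0,0,0,5,-0.0062,0.0017,0,0,0,0,5,-0.0074,0.002,0,0,0,0,5,-0.0085,0.0024,0,0,0,0,5,-0.0095,0.0026,0,0,0,0,5,-0.0104,0.0029,0,0,0,0,5,-0.0104,0.0029,0,0,0,0])

```text
clock: 11.5
position: [0.5469, 0.1734, 0.0843]
ee_rot: [0.793, 0.602, 0.054, 0.07]
ft_force: [11.1, -2.6, -4.9]
grip_width: 0.173
grasp_force: 68.5
```

```bash
python3 st.py
```

```text
clock 11.50 TCP [0.5469 0.1734 0.0843] yaw -15.61 tilt 10.20 roll 0.08
lip: past ledge edge 12.0  v 0.1  above seat 1.6
F u 11.3 v 0.5 z -4.9 T [-0.72 -2.36  0.03] grip 68.5095727443695
```

Call:
step_arm(commands=[5,0.0004,-0.0001,-0.0018,0.001,0.0035,0,5,0.0008,-0.0002,-0.0036,0.0019,0.007,0,5,0.0012,-0.0003,-0.0054,0.0029,0.0104,0,5,0.0016,-0.0004,-0.0072,0.0039,0.0139,0,5,0.002,-0.0006,-0.009,0.0048,0.0174,0,5,0.0024,-0.0007,-0.0108,0.0058,0.0208,0,5,0.0028,-0.0008,-0.0126,0.0067,0.0243,0,5,0.0032,-0.0009,-0.0143,0.0077,0.0278,0,5,0.0032,-0.0009,-0.0143,0.0077,0.0278,0,5,0.0032,-0.0009,-0.0143,0.0077,0.0278,0])

```text
clock: 12.75
position: [0.5493, 0.1728, 0.076]
ee_rot: [0.796, 0.604, 0.027, 0.035]
ft_force: [10.3, -3.3, -2.9]
grip_width: 0.179
grasp_force: 69.3
```

```bash
python3 st.py
```

```text
clock 12.75 TCP [0.5493 0.1728 0.076 ] yaw -15.62 tilt 5.05 roll 0.09
lip: past ledge edge 12.1  v 0.1  above seat 1.3
F u 10.8 v -0.5 z -2.9 T [-0.76 -2.24  0.03] grip 69.34701919555664
```

Call:
step_arm(commands=[5,-0.0008,0.0002,0,0,0,0,5,-0.0016,0.0004,0,0,0,0,5,-0.0016,0.0004,0,0,0,0,5,-0.0014,0.0004,-0.0008,0.0004,0.0016,0,5,-0.0012,0.0003,-0.0016,0.0009,0.0031,0,5,-0.001,0.0003,-0.0024,0.0013,0.0047,0,5,-0.0008,0.0002,-0.0032,0.0017,0.0063,0,5,-0.0006,0.0001,-0.004,0.0022,0.0079,0,5,-0.0005,0.0001,-0.0048,0.0026,0.0094,0,5,-0.0005,0.0001,-0.0048,0.0026,0.0094,0])

```text
clock: 14.0
position: [0.5493, 0.1728, 0.0732]
ee_rot: [0.796, 0.604, 0.018, 0.023]
ft_force: [11.4, -3.2, -0.4]
grip_width: 0.177
grasp_force: 69.4
```

```bash
python3 st.py
```

```text
clock 14.00 TCP [0.5493 0.1728 0.0732] yaw -15.62 tilt 3.33 roll 0.10
lip: past ledge edge 12.8  v 0.1  above seat 1.3
F u 11.9 v -0.1 z -0.4 T [-0.84 -2.38  0.05] grip 69.43914413452148
```

Call:
step_arm(commands=[5,0.0001,0,-0.0005,0.0003,0.001,0,5,0.0002,0,-0.001,0.0005,0.0019,0,5,0.0003,0,-0.0015,0.0008,0.0028,0,5,0.0003,-0.0001,-0.002,0.001,0.0036,0,5,0.0004,-0.0001,-0.0025,0.0013,0.0045,0,5,0.0005,-0.0002,-0.003,0.0015,0.0053,0,5,0.0006,-0.0002,-0.0033,0.0017,0.006,0,5,0.0006,-0.0002,-0.0033,0.0017,0.006,0,5,0.0006,-0.0002,-0.0033,0.0017,0.006,0,5,0.0006,-0.0002,-0.0033,0.0017,0.006,0])

```text
clock: 15.25
position: [0.5497, 0.1727, 0.0713]
ee_rot: [0.796, 0.604, 0.012, 0.015]
ft_force: [10.7, -3.4, -1.0]
grip_width: 0.179
grasp_force: 69.6
```

```bash
python3 st.py
```

```text
clock 15.25 TCP [0.5497 0.1727 0.0713] yaw -15.62 tilt 2.22 roll 0.11
lip: past ledge edge 12.8  v 0.2  above seat 1.1
F u 11.2 v -0.4 z -1.0 T [-0.84 -2.32  0.05] grip 69.64834928512573
```

Call:
step_arm(commands=[5,0.0001,0,-0.0009,0.0004,0.0016,0,5,0.0002,-0.0001,-0.0018,0.0009,0.0032,0,5,0.0004,-0.0001,-0.0026,0.0013,0.0048,0,5,0.0006,-0.0001,-0.0035,0.0018,0.0064,0,5,0.0007,-0.0002,-0.0043,0.0022,0.0079,0,5,0.0008,-0.0002,-0.0052,0.0026,0.0094,0,5,0.001,-0.0003,-0.006,0.003,0.0108,0,5,0.0011,-0.0003,-0.0067,0.0033,0.0119,0,5,0.0011,-0.0003,-0.0067,0.0033,0.0119,0,5,0.0011,-0.0003,-0.0067,0.0033,0.0119,0])

```text
clock: 16.5
position: [0.5505, 0.1725, 0.0675]
ee_rot: [0.797, 0.604, 0.001, -0.001]
ft_force: [10.7, -3.5, 2.0]
grip_width: 0.176
grasp_force: 70.1
```

```bash
python3 st.py
```

```text
clock 16.50 TCP [0.5505 0.1725 0.0675] yaw -15.62 tilt 0.01 roll 0.11
lip: past ledge edge 12.7  v 0.2  above seat 0.9
F u 11.3 v -0.5 z 2.0 T [-0.85 -2.08  0.03] grip 70.05196809768677
```

Call:
step_arm(commands=[5,0.0012,-0.0003,0,0,0,0,5,0.0024,-0.0007,0,0,0,0,5,0.0036,-0.001,0,0,0,0,5,0.0048,-0.0013,0,0,0,0,5,0.006,-0.0017,0,0,0,0,5,0.007,-0.0019,0,0,0,0,5,0.0078,-0.0021,0,0,0,0,5,0.0078,-0.0021,0,0,0,0,5,0.0078,-0.0021,0,0,0,0,5,0.0078,-0.0021,0,0,0,0])

```text
clock: 17.75
position: [0.5538, 0.1716, 0.0669]
ee_rot: [0.796, 0.605, -0.0, -0.001]
ft_force: [7.3, -3.0, 0.7]
grip_width: 0.176
grasp_force: 69.7
```

```bash
python3 st.py
```

```text
clock 17.75 TCP [0.5538 0.1716 0.0669] yaw -15.59 tilt -0.14 roll 0.07
lip: past ledge edge 9.3  v 0.2  above seat 0.5
F u 7.9 v -0.9 z 0.7 T [-0.54 -1.28  0.02] grip 69.74082827568054
```

Call:
step_arm(commands=[5,0.0008,-0.0002,0,0,0,0,5,0.0016,-0.0004,0,0,0,0,5,0.0024,-0.0007,0,0,0,0,5,0.0032,-0.0009,0,0,0,0,5,0.0038,-0.001,0,0,0,0,5,0.0038,-0.001,0,0,0,0,5,0.0038,-0.001,0,0,0,0,5,0.0038,-0.001,0,0,0,0,5,0.0038,-0.001,0,0,0,0,5,0.0038,-0.001,0,0,0,0])

```text
clock: 19.0
position: [0.5552, 0.1714, 0.0667]
ee_rot: [0.796, 0.605, -0.001, -0.002]
ft_force: [2.1, -3.0, 5.0]
grip_width: 0.175
grasp_force: 70.6
```

```bash
python3 st.py
```

```text
clock 19.00 TCP [0.5552 0.1714 0.0667] yaw -15.57 tilt -0.25 roll 0.05
lip: past ledge edge 8.0  v 0.2  above seat 0.5
F u 2.8 v -2.3 z 5.0 T [-0.65 -0.72  0.01] grip 70.59954285621643
```

Call:
step_arm(commands=[5,0,0,0.0004,0,-0.0008,0,5,0,0,0.0008,0,-0.0014,0,5,0,0,0.0008,0,-0.0014,0,5,0,0,0.0008,0,-0.0014,0,25,0,0,0.0008,0,-0.0014,0,40,0,0,0.0008,0,-0.0014,0,60,0,0,0.0008,0,-0.0014,0,60,0,0,0.0008,0,-0.0014,0,60,0,0,0.0008,0,-0.0014,0,60,0,0,0.0008,0,-0.0014,0], squeeze=20)

```text
clock: 20.25
position: [0.5547, 0.1714, 0.0665]
ee_rot: [0.796, 0.605, 0.0, -0.001]
ft_force: [0.5, -1.2, -0.4]
grip_width: 0.701
grasp_force: 0.0
```

Call:
step_arm(commands=[60,0,0,0.02,0,0,0,60,0,0,0.06,0,0,0,60,0,0,0.12,0,0,0,60,0,0,0.18,0,0,0,60,0,0,0.24,0,0,0,60,0,0,0.28,0,0,0,60,0,0,0.3,0,0,0,60,0,0,0.3,0,0,0,60,0,0,0.3,0,0,0,60,0,0,0.3,0,0,0])

```text
clock: 21.5
position: [0.5543, 0.1712, 0.2454]
ee_rot: [0.796, 0.605, -0.001, -0.001]
ft_force: [-0.7, 0.7, 1.0]
grip_width: 0.701
grasp_force: 0.0
```

```bash
python3 st.py; python3 - <<'E'
from h import *
o=get_obs();pose=(o["position"],o["ee_rot"])
im=camera("wrist")[:,:,::-1].copy();np.savez("w4.npz",p=pose[0],q=pose[1]);cv2.imwrite("pics/w4.png",im)
cv2.imwrite("pics/w4c.png",cv2.resize(im[60:280,190:450],None,fx=2.7,fy=2.7,interpolation=cv2.INTER_CUBIC))
E
```

```text
clock 21.50 TCP [0.5543 0.1712 0.2454] yaw -15.56 tilt -0.13 roll 0.01
lip: past ledge edge 8.8  v -0.2  above seat 179.0
F u -0.8 v 0.5 z 1.0 T [ 0.05 -0.04 -0.01] grip 0.0
```

View pics/w4c.png

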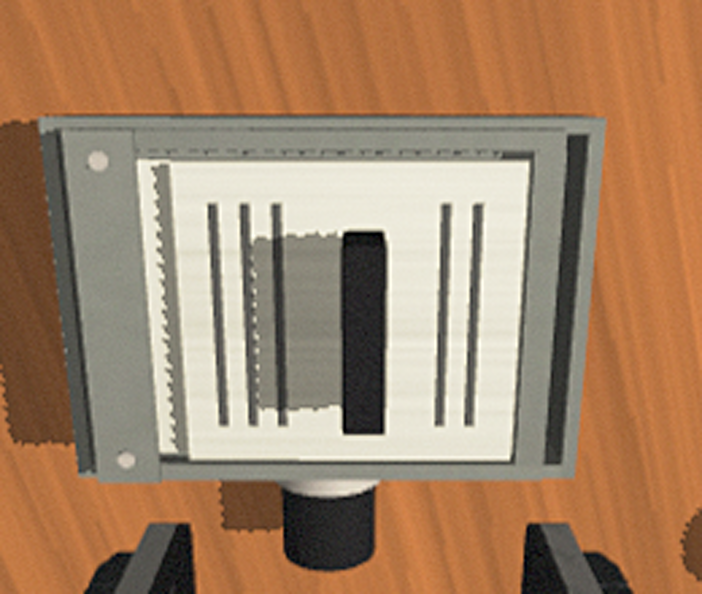

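```bash
python3 - <<'E'
from h import *
d=np.load("w4.npz");pose=(d["p"],d["q"]);f=lambda a:np.array(a,float)/2.7+[190,60]-.31
a=np.radians(-15.5);u=np.array([np.cos(a),np.sin(a)]);v=np.array([-u[1],u[0]])
for n,px,z in(("ledge",[[135,160],[158,465]],.062),("step",[[168,165],[188,460]],.062),("bodyend",[[531,162],[514,460]],.062),("keeper",[[536,155],[517,462]],.061),("bartop",[[342,240],[342,434],[386,240],[386,434]],.098)):
    Q=(ray("wrist",f(px),z,pose)[:,:2]-[.5404,.1742])*1e3;print(n,(Q@u).round(1),(Q@v).round(1))
E
```

```text
ledge [-69.4 -70.2] [ 59.9 -63.8]
step [-57.2 -57.5] [ 58.1 -61.5]
bodyend [77.9 78.4] [ 59.  -61.6]
keeper [79.8 79.9] [ 61.5 -62.9]
bartop [ 8.2  7.7 23.2 23.8] [ 35.9 -35.3  35.9 -35.3]
```

Call:
step_arm(commands=[0,0.002,0,-0.05,0,0,0,0,0.002,0,-0.1,0,0,0,0,0.002,0,-0.15,0,0,0,0,0.002,0,-0.19,0,0,0,0,0.002,0,-0.21,0,0,0,0,0.002,0,-0.22,0,0,0,0,0.002,0,-0.228,0,0,0,0,0.002,0,-0.233,0,0,0,0,0.002,0,-0.236,0,0,0,0,0.002,0,-0.236,0,0,0])

```text
clock: 22.8
position: [0.5559, 0.1714, 0.105]
ee_rot: [0.796, 0.605, 0.0, -0.001]
ft_force: [0.3, -0.0, -0.2]
grip_width: -0.0
grasp_force: 0.0
```

Call:
step_arm(commands=[0,0,0,-0.001,0,0,0,0,0,0,-0.002,0,0,0,0,0,0,-0.003,0,0,0,0,0,0,-0.004,0,0,0,0,0,0,-0.005,0,0,0,0,0,0,-0.006,0,0,0,0,0,0,-0.007,0,0,0,0,0,0,-0.008,0,0,0,0,0,0,-0.009,0,0,0,0,0,0,-0.009,0,0,0])

```text
clock: 24.05
position: [0.5559, 0.1714, 0.0994]
ee_rot: [0.796, 0.605, 0.0, -0.001]
ft_force: [0.5, -0.7, -0.0]
grip_width: -0.003
grasp_force: 0.0
```

No contact at 0.0994, so the bar top lies below that. A little further should reach it at about 0.098.

Call:
step_arm(commands=[0,0,0,-0.0005,0,0,0,0,0,0,-0.001,0,0,0,0,0,0,-0.0015,0,0,0,0,0,0,-0.002,0,0,0,0,0,0,-0.0025,0,0,0,0,0,0,-0.003,0,0,0,0,0,0,-0.0035,0,0,0,0,0,0,-0.0035,0,0,0,0,0,0,-0.0035,0,0,0,0,0,0,-0.0035,0,0,0])

```text
clock: 25.3
position: [0.5559, 0.1714, 0.0981]
ee_rot: [0.796, 0.605, 0.0, -0.001]
ft_force: [-4.4, -0.9, 8.7]
grip_width: 0.001
grasp_force: 4.6
```

Call:
step_arm(commands=[0,0,0,0.003,0,0,0,0,0,0,0.02,0,0,0,0,0,0,0.06,0,0,0,0,0,0,0.12,0,0,0,0,0,0,0.18,0,0,0,0,0,0,0.22,0,0,0,0,0,0,0.24,0,0,0,0,0,0,0.24,0,0,0,0,0,0,0.24,0,0,0,0,0,0,0.24,0,0,0])

```text
clock: 26.55
position: [0.5555, 0.1712, 0.2403]
ee_rot: [0.796, 0.605, -0.001, -0.001]
ft_force: [-0.8, -0.9, -0.4]
grip_width: -0.001
grasp_force: 0.0
```

```bash
python3 - <<'E'
from h import *
print(get_obs()["position"],get_obs()["ft_force"]);im=camera("wrist")[:,:,::-1]
cv2.imwrite("pics/w5c.png",cv2.resize(im[60:280,190:450],None,fx=2.7,fy=2.7,interpolation=cv2.INTER_CUBIC))
E
```

```text
[0.55547549 0.17122486 0.24034761] [-0.84287813 -0.88084076 -0.43776177]
```

View pics/w5c.png

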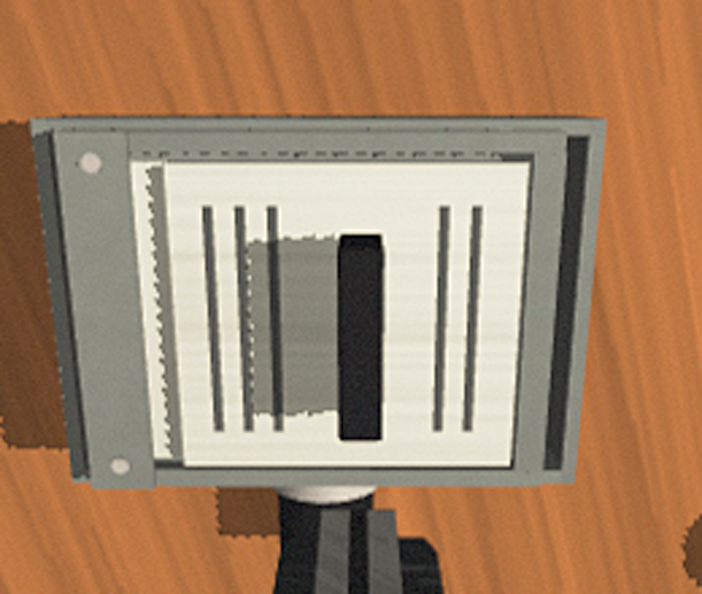

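The cover lies square between the ledge (column 130–155) and the keeper (column about 532). About 12.5 mm of lip shows and there is a 2 mm gap at the tongue, as it should be when home, and the bar top was touched at the right height.

```bash
python3 -c "
from workcell import *
print(hand_in())"
```

```text
the job is handed in; nothing more can be done
None
```

The cover is back on the filter unit, seated flush under the keeper and released. The bar top touched at 98 mm, as expected for home, and I handed the job in at about 27 s; no verdict was shown.

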